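# Prop the bread bin's lid and take out the long roll

### The job

Raise the lid of the wooden bread bin by its pull until the notch of the steel stay bar drops over the lid's pin, ease the lid down so it rests propped on the stay, and let go; never let the lid fall. Then reach in under the propped lid, take out the long roll and lay it flat on the metal tray beside the round bun. Leave the lid propped and the round buns where they are.

Things in the scene. Friction and masses are not known exactly. Their poses are not given: they have to be found in the camera images.
- bread_bin: Oak box fixed on the counter, 220 mm (x) by 360 mm (y), rim 100 mm up, walls 12 mm; slatted floor inside 30 mm above the counter. Origin: centre of its underside; z up, x from front (pull side) to back (hinge side), y to its left. Its lid, 220 by 360 by 14 mm, oak frame with clear pane, about 0.5 kg, is hinged on the back rim. The stay is outside the right (-y) wall, up to 200 mm from the middle
- bin_lid (a joint): Angle of the lid in rad: 0 closed, grows as its front edge rises; stops at 1.46. Free hinge without a spring: let go, it falls shut unless propped. Raised past about 1.37 the stay's notch drops over the lid's pin; let down a little, it rests propped at about 1.33
- lid_hinge (a point): Point on the lid's hinge line, in the middle of the bin's back rim, 100 mm above the counter. Turns with the lid: y axis along the hinge line (bin's y); with the lid closed its axes are those of the bin
- lid_pull (a point): Grip point in the lid's pull, a dark wooden nose that sticks out 46 mm forward from the middle of the lid's front edge, 20 mm wide (y) and 14 mm thick (z). The point is 26 mm out from the edge, 246 mm from the hinge line along the lid, 7 mm above the lid's underside (107 mm above the counter when closed). Pinched on its two sides (along y), it swivels between the fingers as the lid turns
- lid_pin (a point): Centre of the steel pin, 10 mm in diameter, sticking out sideways from a small plate on the lid's right edge, 130 mm from the hinge line along the lid and 20 mm below the lid's underside. The stay bar lies on it
- lid_stay (a joint): Angle of the steel stay bar in rad: 0 level along the bin's right side (lid closed), grows as its free end rises; about 0.72 when the lid is propped. The bar, 250 mm long, 20 mm wide, 5 mm thick, is pivoted on the bin's side 200 mm ahead of the hinge line, points to the back and rests by its own weight on the lid's pin, which lifts it as the lid rises
- stay_notch (a point): Seat in the bar's notch for the pin: coincides with lid_pin when the lid is propped. The notch is where the bar's lower edge is cut away by 10 mm, from 191 mm past the pivot to a hook at the end; the bar drops over the pin by itself there. x along the bar to its free end, y to the bin's left
- long_roll: Finger roll of bread, 105 mm long (its x axis), 56 mm wide, 44 mm high, about 70 g, lying on the bin's slatted floor to one side of the middle; origin: centre of its underside, z up
- bin_bun: Round bun, 72 mm in diameter, 46 mm high, on the bin's slatted floor beside the long roll; origin: centre of its underside. It stays where it is
- tray: Fixed aluminium tray, 210 mm (x) by 280 mm (y) with a 14 mm rim, walls and floor 3 mm; origin: centre of its underside, on the counter; z up
- tray_bun: Round bun like the one in the bin, on the tray towards the tray's -y end; origin: centre of its underside. It stays where it is; the tray's +y half is free

How it is judged:
On the way:
1. the lid rests propped on its stay, the pin in the notch, with the hand off it (distance between lid_pin and stay_notch below 0.006 m and value of joint bin_lid above 1.25 rad and velocity of joint bin_lid between -0.05 and 0.05 rad/s and contact force between the fingers and anything else below 0.1 N), for 0.3 s.
At the end, for the whole second after the job is handed in: the lid is still propped, its pin within 6 mm of its seat in the stay's notch; the long roll lies at rest flat on the tray's floor (within about 7 degrees, not up on the rim or the bun); neither round bun has moved 40 mm or more (distance between lid_pin and stay_notch below 0.006 m and value of joint bin_lid above 1.25 rad and x of long_roll in the frame of tray between -0.08 and 0.08 m and y of long_roll in the frame of tray between -0.12 and 0.12 m and z of long_roll in the frame of tray below 0.009 m and angle between long_roll's own z axis and vertical below 0.12 rad and linear speed of long_roll below 0.01 m/s and distance of each of bin_bun, tray_bun from where it was at the start of the episode below 0.04 m); the robot touches nothing.
It fails at once if the lid falls or is slammed (it turns towards shut faster than 2.5 rad/s) (velocity of joint bin_lid below -2.5 rad/s).
It fails at once if a round bun is moved 40 mm or more (distance of any of bin_bun, tray_bun from where it was at the start of the episode above 0.04 m).
It also fails if it takes over 72 s, if anything falls off the work surface, if the arm or the gripper's body presses on something with over 40 N, if the wrist force passes 120 N, or if a joint passes its speed limit or range.

### The arm

A 7-joint arm with a two-finger parallel gripper is mounted at the origin on the work surface. World frame = base frame: x ahead of the robot, y to its left, z up, the work surface at z = 0. Lengths are in m, angles in rad, forces in N, time in s.
With the tool pointing down it reaches from about 0.425 to 0.825 m from the base axis. Payload 3.6 kg.
Tool frame: the origin (TCP) lies between the finger pads; the fingertips stand 22 mm ahead of it and the grasp point (between the pads) lies 3 mm ahead of it; x points along the fingers, z is the direction in which the jaws open and shut, and the axes are right-handed (so a half turn about x gives the same grasp; the last joint's range is limited). The gripper opens to 93 mm and grips with 3 to 60 N. Pads are 15 mm wide; open, the fingers measure 128 mm over their backs; the gripper's body (75 mm by 188 mm) begins 65 mm behind the grasp point.
Start: joints at [-1.232, 0.615, -0.013, 1.423, 0.008, 1.103, -0.04], TCP at [0.232, 0.607, 0.241] pointing down, gripper open.
Joint ranges: [-3.12, 3.12], [-0.3, 2.06], [-1.34, 1.32], [0.26, 2.42], [-1.36, 4.5], [0.01, 1.98], [-2.84, 2.84]. Speed limits (rad/s): [2.79, 2.79, 3.14, 3.14, 3.14, 3.14, 3.14].

### API

Orientations are given as a unit quaternion [x, y, z, w].
In Python, from rig import read_state, cams, finish_job, nets gives the robot as it stands.
- The arm moves only by the tool step_arm, never from a script. Its argument "steps" is a list of rows, each a list of 3 entries, a list of its own where there are three numbers: the closure, from 0 (fully open) to 1 (shut), then the shift along the world's x, y, z normalised to -1 to 1, where 1 is 0.25 m, then the turn about the world's z normalised to -1 to 1, where 1 is 0.5 rad. In form: [[jaw, [x, y, z], roll], ...]. A call has 1 to 20 rows; each row is the pose to reach, as a shift and turn from the pose measured when the call began; what a row does not reach only later rows make up. A row lasts 1/8 s, in which the tool goes at most 62.5 mm and 10.7 degrees, less where a joint would pass 70% of its speed; a pose out of reach is approached as far as the arm can. A call with a number of a shift or a turn outside -1 to 1 is refused whole. A call with a gripper value outside its range is refused whole. The fingers move at their own pace and stop on an object; the grip force is fixed at half the most. Time passes only in rows, so rows that repeat a pose let the fingers close. It gives the time, the measured TCP pose, the force and the opening at its end, in the units of the state.
- read_state(): the state, without advancing time (a new reading comes with each control period).
- cams.get_image(name): name is "scene" or "top" or "wrist"; returns the picture (480x640x3 uint8, red, green, blue); there is no depth.
- cams.camera_params(name): a dict with "camera_matrix" (3x3 intrinsics, pixels), "R" (3x3) and "t" (3): a world point X has camera coordinates R X + t. Camera axes: x right, y down, z forward; pixel columns grow to the right and rows downward; lengths in m; the calibration is good to about 2 mm. A picture is of the moment at which its call begins: read the wrist's pose just before it. camera_params takes no time and is no camera call; for the wrist camera it gives the pose at the moment of the call.
- finish_job(): hands the job in, once; it reports no verdict.
Trained networks look in the newest picture that a camera, given by its name, has taken for a name from the list of things; names that differ only in an ending like _2 or _b are one class to them, and where a whole thing is asked for, a point or a joint stands for the part that bears it (a point fixed in the world has none). Each returns a list of dicts, best first, with "confidence" (0 to 1); they miss things now and then, are a little off and sometimes report something else, mostly with a low value. They report only what shows in the picture. A call takes as long as a camera call.
- nets.boxes_of(query, camera): "box" ([left, top, right, bottom] in pixels, round what is visible of it).
- nets.masks_of(query, camera): "mask" (480x640 bool, what is visible of it) and "box" ([left, top, right, bottom] in pixels, round what is visible of it).
The state is a dict: "time": time; "joint_pos": joint angles; "qd": joint speeds; "joint_torque": joint torques, N m; "tcp_pos": TCP position; "tool_rot": TCP orientation; "ft_force": force on the tool from outside, world axes, zero at the start; "ft_torque": the same for the moment, N m; "grip_width": finger opening in m.
Only numpy, scipy, OpenCV 4.12 (cv2) and the standard library are available. Lean on these libraries where they do the work, as an engineer would, in place of code of your own. Each camera call takes 0.05 s, during which the arm holds its last target. There are 200 camera calls.

## Working session

There is one attempt and no reset: what is moved stays moved. The work goes in short steps, Python scripts to look and compute and a tool call to move; the robot and the scene stay as the last step left them, time stands still between calls to the robot, and variables do not carry over. Pictures are saved under pics/ and viewed, about 8 in all and at most 12, crops included, and the job is handed in when it is done.

Besides the shell and the picture viewer there is one more tool, called after "Emit:" by a JSON object that holds its "op" and its "data". step_arm: Moves the arm, as the interface text tells. Scaled input: -1 to 1 covers 0.25 m each way for a shift and 0.5 rad each way for a turn. Its arguments: {"type":"object","properties":{"steps":{"type":"array","items":{"type":"array"}}},"required":["steps"]}

```bash
mkdir -p pics; ls
python3 - <<'E'
from rig import read_state,cams,nets
import cv2,numpy as np
s=read_state();print({k:np.round(v,3).tolist() for k,v in s.items()})
for c in("scene","top"):
    im=cams.get_image(c);cv2.imwrite(f"pics/{c}0.png",im[:,:,::-1])
    p=cams.camera_params(c);print(c,{k:np.round(v,4).tolist() for k,v in p.items()})
    for q in("bread_bin","lid_pull","long_roll","bin_bun","tray","tray_bun","lid_stay","lid_pin"):
        for d in nets.boxes_of(q,c)[:3]:print(q,np.round(d['box']).tolist(),round(d['confidence'],2))
E
```

```text
pics
{'time': 0.0, 'joint_pos': [-1.233, 0.616, -0.013, 1.425, 0.008, 1.103, -0.04], 'qd': [-0.001, 0.002, -0.001, -0.002, -0.001, 0.0, -0.0], 'joint_torque': [0.0, -45.895, 0.209, -16.574, -0.061, 0.021, 0.0], 'tcp_pos': [0.232, 0.607, 0.239], 'tool_rot': [-0.402, 0.583, 0.4, 0.582], 'ft_force': [0.218, 0.329, 0.452], 'ft_torque': [-0.02, 0.0, -0.025], 'grip_width': 0.093}
scene {'camera_matrix': [[441.0456, 0.0, 322.0092], [0.0, 441.0456, 234.8576], [0.0, 0.0, 1.0]], 'R': [[0.2743, 0.9616, -0.0022], [0.6802, -0.1957, -0.7064], [-0.6797, 0.1923, -0.7078]], 't': [-0.0719, -0.3399, 1.3741]}
bread_bin [367.0, 166.0, 574.0, 295.0] 0.92
lid_pull [374.0, 167.0, 578.0, 265.0] 0.66
long_roll [370.0, 193.0, 408.0, 282.0] 0.62
tray [195.0, 223.0, 352.0, 341.0] 0.8
tray_bun [213.0, 264.0, 245.0, 295.0] 0.59
lid_stay [370.0, 191.0, 409.0, 284.0] 0.69
lid_pin [374.0, 165.0, 577.0, 259.0] 0.58
lid_pin [369.0, 193.0, 405.0, 285.0] 0.35
top {'camera_matrix': [[544.7409, 0.0, 312.0019], [0.0, 544.7409, 245.4812], [0.0, 0.0, 1.0]], 'R': [[0.0147, -0.9995, 0.0284], [-0.981, -0.0199, -0.1928], [0.1933, -0.025, -0.9808]], 't': [-0.1033, 0.5533, 0.9703]}
bread_bin [18.0, 145.0, 256.0, 300.0] 0.96
lid_pull [20.0, 141.0, 249.0, 298.0] 0.63
tray [294.0, 182.0, 447.0, 301.0] 0.73
tray [230.0, 147.0, 251.0, 282.0] 0.24
tray_bun [396.0, 225.0, 432.0, 259.0] 0.66
tray_bun [21.0, 146.0, 248.0, 302.0] 0.6
lid_stay [234.0, 148.0, 252.0, 282.0] 0.65
```

View pics/top0.png

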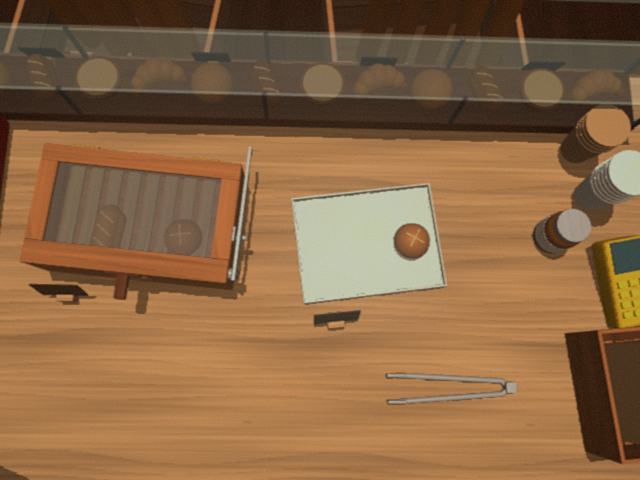

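View pics/scene0.png

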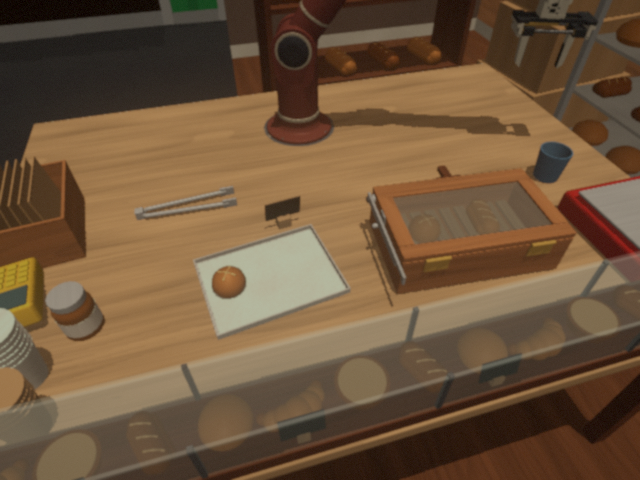

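The top view shows the closed bin on the left, with lid corners near (46,144), (243,165), (233,283) and (22,262) and the pull at (120,290). The roll is at (108,226) and the bin bun at (183,237). The tray spans (293–445, 185–302), with its bun at (411,240). A price tag stands near (60,293).

```bash
cat > h.py <<'E'
from rig import read_state,cams,nets
import cv2,numpy as np
from scipy.optimize import least_squares
from scipy.spatial.transform import Rotation as Ro
def proj(c,X,p=None):
    p=p or cams.camera_params(c);X=np.atleast_2d(X)@p['R'].T+p['t'];u=X@np.array(p['camera_matrix']).T;return u[:,:2]/u[:,2:]
def ray(c,uv,z,p=None):
    p=p or cams.camera_params(c);R=np.array(p['R']);o=-R.T@p['t'];d=R.T@np.linalg.inv(p['camera_matrix'])@[*uv,1];return o+d*(z-o[2])/d[2]
def fit(obs,x0):
    "obs: list (cam,local pt,pixel)"
    def W(q,P):
        c,s=np.cos(q[2]),np.sin(q[2]);return [q[0]+c*P[0]-s*P[1],q[1]+s*P[0]+c*P[1],P[2]]
    f=lambda q:np.concatenate([proj(c,W(q,P))[0]-uv for c,P,uv in obs])
    r=least_squares(f,x0,loss='soft_l1');return r.x,r.fun,W
E
python3 - <<'E'
from h import *
B=[("top",(.11,.18,.114),(46,144)),("top",(.11,-.18,.114),(243,165)),("top",(-.11,-.18,.114),(233,283)),("top",(-.11,.18,.114),(22,262)),("top",(-.156,0,.114),(121,298)),
("scene",(.11,-.18,.114),(403,263)),("scene",(.11,.18,.114),(571,237)),("scene",(-.11,-.18,.114),(374,188)),("scene",(-.11,.18,.114),(520,172))]
q,r,W=fit(B,[.6,.3,0]);print("bin",q.round(4),np.abs(r).max().round(1),r.reshape(-1,2).round(1).tolist())
for n,P in dict(pull=(-.136,0,.107),hinge=(.11,0,.1)).items():print(n,np.round(W(q,P),4))
T=[("top",(.105,.14,.014),(293,197)),("top",(.105,-.14,.014),(430,184)),("top",(-.105,-.14,.014),(446,287)),("top",(-.105,.14,.014),(305,303)),
("scene",(.105,-.14,.014),(219,329)),("scene",(-.105,.14,.014),(309,229)),("scene",(.105,.14,.014),(348,289)),("scene",(-.105,-.14,.014),(195,262))]
t,r,W2=fit(T,[.6,0,0]);print("tray",t.round(4),np.abs(r).max().round(1))
def loc(q,X):c,s=np.cos(q[2]),np.sin(q[2]);d=X[:2]-q[:2];return np.round([c*d[0]+s*d[1],-s*d[0]+c*d[1]],4)
for n,c,uv,z in[("roll","top",(108,226),.06),("roll end","top",(117,205),.055),("roll end","top",(97,247),.055),("roll","scene",(485,215),.06),("bun","top",(183,237),.06),("bun","scene",(426,224),.06)]:
    X=ray(c,uv,z);print(n,X.round(3),loc(q,X))
print("tbun",loc(t,ray("top",(411,240),.03)))
s=read_state();print(Ro.from_quat(s['tool_rot']).as_matrix().round(3).tolist())
print("tag",ray("top",(85,297),.0).round(3),ray("top",(30,290),.05).round(3))
E
```

```text
bin [ 0.5994  0.2226 -0.0807] 4.7 [[0.2, -1.2], [0.8, -2.3], [-4.3, -0.8], [0.1, -0.2], [0.3, 0.4], [-0.3, -4.0], [4.6, -4.7], [-3.3, -1.4], [-0.4, -4.7]]
pull [0.4638 0.2335 0.107 ]
hinge [0.709  0.2137 0.1   ]
tray [ 0.5731 -0.2063  0.1272] 6.0
roll [0.583 0.288 0.06 ] [-0.0212  0.0639]
roll end [0.626 0.276 0.055] [0.0217 0.0558]
roll end [0.544 0.307 0.055] [-0.062   0.0792]
roll [0.58  0.291 0.06 ] [-0.0249  0.0668]
bun [0.565 0.148 0.06 ] [-0.028  -0.0774]
bun [0.57  0.151 0.06 ] [-0.0234 -0.0739]
tbun [-0.0086 -0.0798]
[[-0.0, -0.934, 0.357], [0.0, 0.357, 0.934], [-1.0, 0.0, -0.0]]
tag [0.456 0.341 0.   ] [0.462 0.423 0.05 ]
```

Emit:
{"op": "step_arm", "data": {"steps": [[0,[0.83,-0.98,0],0.57],[0,[0.83,-0.98,0],0.57],[0,[0.83,-0.98,0],0.57],[0,[0.83,-0.98,0],0.57],[0,[0.83,-0.98,0],0.57],[0,[0.83,-0.98,0],0.57],[0,[0.83,-0.98,0],0.57]]}}

```text
time: 1.78
tcp_pos: [0.4396, 0.362, 0.2408]
tool_rot: [-0.479, 0.52, 0.479, 0.52]
ft_force: [-0.6, 0.2, -0.3]
grip_width: 0.0929
```

Emit:
{"op": "step_arm", "data": {"steps": [[0,[0.1,-0.51,-0.16],0],[0,[0.1,-0.51,-0.16],0],[0,[0.1,-0.51,-0.16],0],[0,[0.1,-0.51,-0.16],0]]}}

```text
time: 2.28
tcp_pos: [0.4639, 0.2363, 0.2008]
tool_rot: [-0.479, 0.519, 0.48, 0.52]
ft_force: [0.7, 1.2, -0.2]
grip_width: 0.0931
```

Run:
```python
from h import *
s=read_state();print(s['tcp_pos'].round(4) if hasattr(s['tcp_pos'],'round') else s['tcp_pos'],s['joint_pos'])
p=cams.camera_params("wrist");im=cams.get_image("wrist");np.save("w1.npy",im)
o=im[:,:,::-1].copy()
def W(P,q=(.5994,.2226,-.0807)):
    c,s=np.cos(q[2]),np.sin(q[2]);return [q[0]+c*P[0]-s*P[1],q[1]+s*P[0]+c*P[1],P[2]]
for P in[(-.156,.01,.114),(-.156,-.01,.114),(-.11,.01,.114),(-.11,-.01,.114),(-.11,-.18,.114),(-.11,.18,.114)]:
    u=proj("wrist",W(P),p)[0];print(u.round());cv2.circle(o,tuple(int(v) for v in u),4,(0,255,0),1)
cv2.imwrite("pics/w1.png",o)
```

```text
[0.4639 0.2363 0.2008] [-0.46492614  0.46251436 -0.06816962  1.84706839  0.03831169  0.83288335
  0.93959263]
[338. 222.]
[308. 222.]
[338. 286.]
[309. 286.]
[ 67. 286.]
[579. 287.]
```

View pics/w1.png

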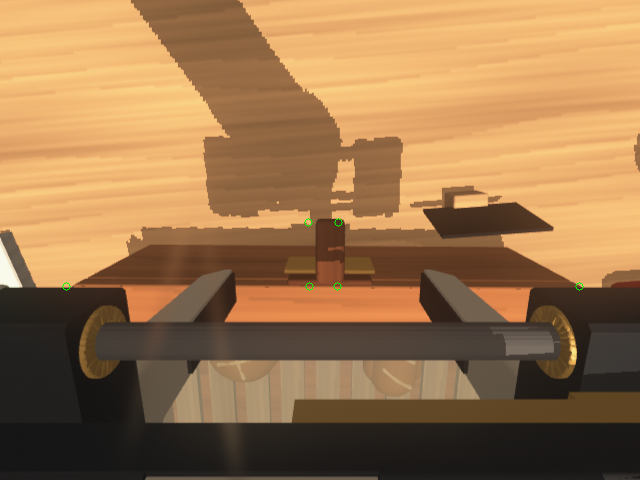

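The pull sits centrally between the fingers at columns 317–344, tip at row 219. That is about 7 px right of my prediction, so it is roughly 4 mm further in +y. Descending and pinching.

Emit:
{"op": "step_arm", "data": {"steps": [[0,[0,0.008,-0.25],0],[0,[0,0.008,-0.363],0],[0,[0,0.008,-0.363],0],[1,[0,0.008,-0.363],0],[1,[0,0.008,-0.363],0],[1,[0,0.008,-0.363],0],[1,[0,0.008,-0.363],0],[1,[0,0.008,-0.363],0],[1,[0,0.008,-0.363],0],[1,[0,0.008,-0.363],0]]}}

```text
time: 3.58
tcp_pos: [0.4639, 0.2395, 0.1104]
tool_rot: [-0.479, 0.518, 0.481, 0.52]
ft_force: [0.1, -0.7, -0.9]
grip_width: 0.0276
```

Emit:
{"op": "step_arm", "data": {"steps": [[1,[0,0,0],0],[1,[0,0,0],0]]}}

```text
time: 3.82
tcp_pos: [0.4638, 0.2381, 0.1103]
tool_rot: [-0.479, 0.519, 0.48, 0.519]
ft_force: [-0.7, -3.6, 0.9]
grip_width: 0.0197
```

Run:
```python
import numpy as np
for t in [.05]+[.1*i for i in range(1,15)]+[1.42]:
    f=.246*(1-np.cos(t))+.007*np.sin(t);u=.246*np.sin(t)+.007*(np.cos(t)-1)
    print(f"[1, [{f*.9967/.25:.3f}, {-f*.0806/.25:.3f}, {u/.25:.3f}], 0],")
```

```text
[1, [0.003, -0.000, 0.049], 0],
[1, [0.008, -0.001, 0.098], 0],
[1, [0.025, -0.002, 0.195], 0],
[1, [0.052, -0.004, 0.290], 0],
[1, [0.088, -0.007, 0.381], 0],
[1, [0.133, -0.011, 0.468], 0],
[1, [0.187, -0.015, 0.551], 0],
[1, [0.249, -0.020, 0.627], 0],
[1, [0.317, -0.026, 0.697], 0],
[1, [0.393, -0.032, 0.760], 0],
[1, [0.474, -0.038, 0.815], 0],
[1, [0.561, -0.045, 0.862], 0],
[1, [0.651, -0.053, 0.899], 0],
[1, [0.745, -0.060, 0.928], 0],
[1, [0.842, -0.068, 0.946], 0],
[1, [0.861, -0.070, 0.949], 0],
```

Emit:
{"op": "step_arm", "data": {"steps": [[1,[0.003,0,0.049],0],[1,[0.008,0,0.098],0],[1,[0.025,-0.002,0.195],0],[1,[0.052,-0.004,0.29],0],[1,[0.088,-0.007,0.381],0],[1,[0.133,-0.011,0.468],0]]}}

```text
time: 4.58
tcp_pos: [0.497, 0.2352, 0.2283]
tool_rot: [-0.479, 0.519, 0.48, 0.519]
ft_force: [4.6, 0.4, -6.8]
grip_width: 0.0197
```

Emit:
{"op": "step_arm", "data": {"steps": [[1,[0.054,-0.004,0.081],0],[1,[0.116,-0.009,0.157],0],[1,[0.185,-0.015,0.227],0],[1,[0.26,-0.021,0.29],0],[1,[0.342,-0.027,0.345],0],[1,[0.428,-0.034,0.391],0],[1,[0.519,-0.042,0.428],0],[1,[0.612,-0.049,0.457],0],[1,[0.7,-0.056,0.474],0],[1,[0.715,-0.058,0.476],0],[1,[0.715,-0.058,0.476],0]]}}

```text
time: 5.95
tcp_pos: [0.6749, 0.2196, 0.3478]
tool_rot: [-0.479, 0.52, 0.48, 0.519]
ft_force: [-2.7, -3.4, 0.8]
grip_width: 0.0195
```

Run:
```python
from h import *
im=cams.get_image("scene")[:,:,::-1]
cv2.imwrite("pics/s2.png",cv2.resize(im[40:320,300:640],None,fx=2.2,fy=2.1))
s=read_state();print(s['tcp_pos'],s['ft_force'],s['joint_pos'])
```

```text
[0.67479858 0.21964613 0.34778081] [-1.86532087 -3.60879486  1.63762597] [-0.32564479  0.66732056 -0.04459365  1.02022173  0.02796282  1.45692375
  1.1277414 ]
```

View pics/s2.png

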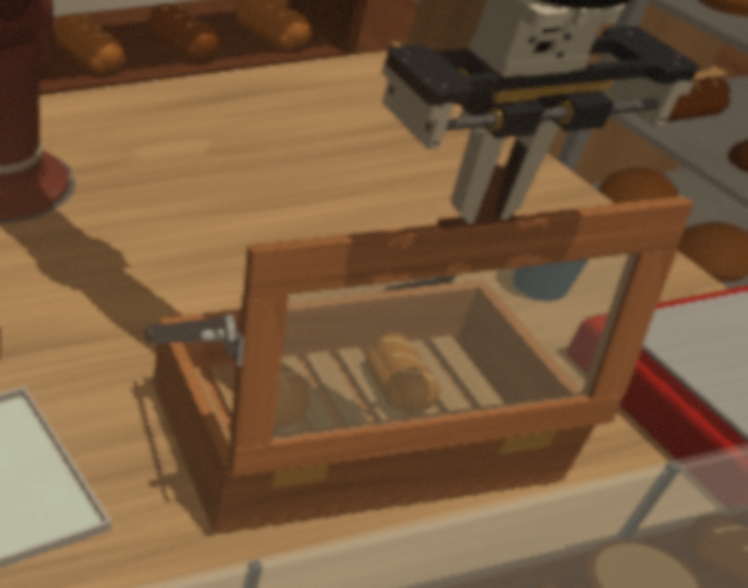

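The scene view shows the lid nearly vertical in the gripper, with the stay's free end at the pin plate near (235,335) in the crop. I'll go slightly further up, then ease down to the prop angle.

Emit:
{"op": "step_arm", "data": {"steps": [[1,[0.014,-0.001,0.002],0],[1,[0.024,-0.002,0.003],0],[1,[0.024,-0.002,0.003],0],[1,[0.024,-0.002,0.003],0],[1,[0,0,0],0],[1,[-0.025,0.002,-0.004],0],[1,[-0.05,0.004,-0.01],0],[1,[-0.07,0.006,-0.016],0],[1,[-0.07,0.006,-0.016],0],[1,[-0.07,0.006,-0.016],0]]}}

```text
time: 7.25
tcp_pos: [0.6614, 0.2208, 0.3456]
tool_rot: [-0.482, 0.517, 0.477, 0.523]
ft_force: [9.3, -1.0, 0.1]
grip_width: 0.0196
```

Run:
```python
from h import *
im=cams.get_image("scene")[:,:,::-1]
a=cv2.resize(im[120:260,330:470],(600,600),interpolation=cv2.INTER_CUBIC)
cv2.imwrite("pics/s3.png",a)
s=read_state();print(s['tcp_pos'],s['ft_force'])
```

```text
[0.66139263 0.22079678 0.34558939] [10.86857509 -1.14635668  0.01141606]
```

View pics/s3.png

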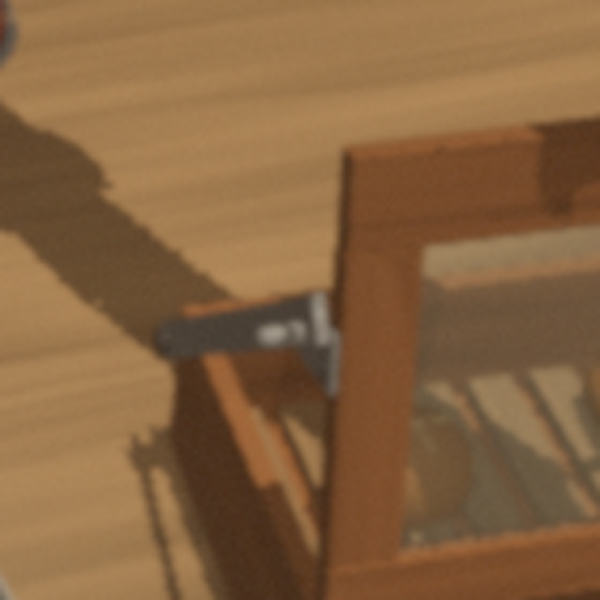

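The lid resists at about 10 N when I command it below x≈0.661, so it is resting on the stay. Now I'll unload and release.

Emit:
{"op": "step_arm", "data": {"steps": [[1,[0,0,0],0],[0.7,[0,0,0],0],[0.5,[0,0,0],0],[0.2,[0,0,0],0],[0,[0,0,0],0],[0,[0,0,0],0],[0,[0,0,0],0],[0,[0,0,0.1],0],[0,[0,0,0.28],0],[0,[0,0,0.28],0],[0,[0,0,0.28],0]]}}

```text
time: 8.68
tcp_pos: [0.6612, 0.2208, 0.4149]
tool_rot: [-0.482, 0.517, 0.477, 0.522]
ft_force: [-0.3, -1.5, -0.5]
grip_width: 0.0928
```

Run:
```python
from h import *
s=read_state();print(s['tcp_pos'],s['ft_force'],s['joint_pos'].round(3))
im=cams.get_image("scene")[:,:,::-1]
a=cv2.resize(im[120:260,330:470],(400,400),interpolation=cv2.INTER_CUBIC)
t=cams.get_image("top")[:,:,::-1]
b=cv2.resize(t[100:340,0:260],(433,400),interpolation=cv2.INTER_CUBIC)
cv2.imwrite("pics/s4.png",np.hstack([a,b[:,:400]]))
cv2.imwrite("pics/t4.png",t)
for c in("scene","top"):
    cams.get_image(c)
    for q in("long_roll","bin_bun"):
        for d in nets.masks_of(q,c)[:2]:
            m=d['mask'].astype(np.uint8);k=cv2.minAreaRect(np.argwhere(m)[:,::-1].astype(np.float32))
            print(c,q,np.round(d['box']),round(d['confidence'],2),np.argwhere(m).mean(0)[::-1].round(1),np.round(k[1]),round(k[2]))
```

```text
[0.66117116 0.2207739  0.41493595] [-0.31748152 -1.4656217  -0.49333803] [-0.338  0.625 -0.041  0.919  0.028  1.589  1.12 ]
top long_roll [ 89. 205. 126. 259.] 0.86 [107.7 231.6] [32. 56.] 14
top long_roll [394. 223. 432. 258.] 0.64 [411.8 240.2] [35. 35.] 90
top bin_bun [165. 219. 203. 256.] 0.93 [183.3 237.1] [34. 37.] 90
top bin_bun [ 90. 207. 127. 257.] 0.62 [107.6 231.8] [32. 55.] 14
```

View pics/s4.png

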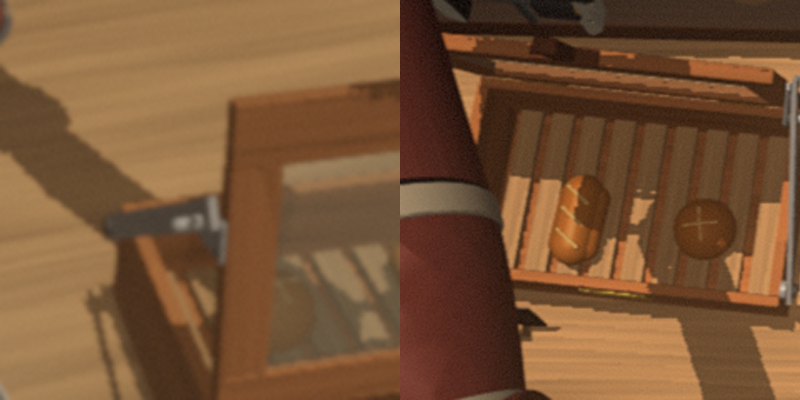

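The lid stays propped with the hand off. In the top view the roll is fully visible at (108,232), its axis tilted about 14° in the image, and the bun is at (183,237).

Run:
```python
from h import *
def loc(q,X):c,s=np.cos(q[2]),np.sin(q[2]);d=X[:2]-q[:2];return np.round([c*d[0]+s*d[1],-s*d[0]+c*d[1]],4)
cams.get_image("top")
m=[d for d in nets.masks_of("long_roll","top")][0]['mask']
p=np.argwhere(m)[:,::-1].astype(float);P=np.array([ray("top",u,.05) for u in p])[:,:2]
r=cv2.minAreaRect((P*1000).astype(np.float32));print(r)
c=P.mean(0);w,v=np.linalg.eigh(np.cov(P.T));d=v[:,1]*np.sign(v[0,1]);print("roll",c.round(4),"axis",np.degrees(np.arctan2(d[1],d[0])),loc((.5994,.226,-.0807),c))
X=ray("top",(183,237),.053);print("bun",X,np.linalg.norm(X[:2]-c))
p=cams.camera_params("top");print("cam",-np.array(p['R']).T@p['t'])
```

```text
((575.8814086914062, 290.1237487792969), (58.01634216308594, 103.41483306884766), 80.29886627197266)
roll [0.5748 0.2908] axis -7.4831101736532 [-0.0297  0.0626]
bun [0.56675528 0.14914802 0.053     ] 0.14189058414351238
cam [ 0.35677296 -0.06796311  1.06124599]
```

Emit:
{"op": "step_arm", "data": {"steps": [[0,[-0.2,0.15,0],-0.136],[0,[-0.365,0.28,0],-0.136],[0,[-0.365,0.28,0],-0.136],[0,[-0.365,0.28,-0.2],-0.136],[0,[-0.365,0.28,-0.4],-0.136],[0,[-0.365,0.28,-0.6],-0.136],[0,[-0.365,0.28,-0.8],-0.136],[0,[-0.365,0.28,-0.8],-0.136]]}}

```text
time: 10.18
tcp_pos: [0.5686, 0.2884, 0.2113]
tool_rot: [-0.463, 0.537, 0.459, 0.535]
ft_force: [-0.1, 0.1, 1.0]
grip_width: 0.0932
```

Run:
```python
from h import *
s=read_state();print(s['joint_pos'].round(3),s['ft_force'])
p=cams.camera_params("wrist");im=cams.get_image("wrist")[:,:,::-1]
for d in nets.boxes_of("long_roll","wrist")[:2]:print(np.round(d['box']),d['confidence'])
o=im.copy()
for z in(.052,):
  u=proj("wrist",[[.575,.291,z],[.579+.0,.291+.028,z],[.571,.291-.028,z],[s['tcp_pos'][0],s['tcp_pos'][1],.052]],p);print(u.round())
  for k in u:cv2.circle(o,tuple(int(v) for v in k),4,(0,255,0),1)
cv2.imwrite("pics/w5.png",o)
```

```text
[-0.482  0.622 -0.042  1.5    0.036  1.021  0.886] [-0.06829898  0.06300853  1.0057931 ]
[302. 173. 366. 289.] 0.79
[164. 412. 290. 425.] 0.45
[[333. 234.]
 [364. 234.]
 [301. 234.]
 [329. 227.]]
```

View pics/w5.png

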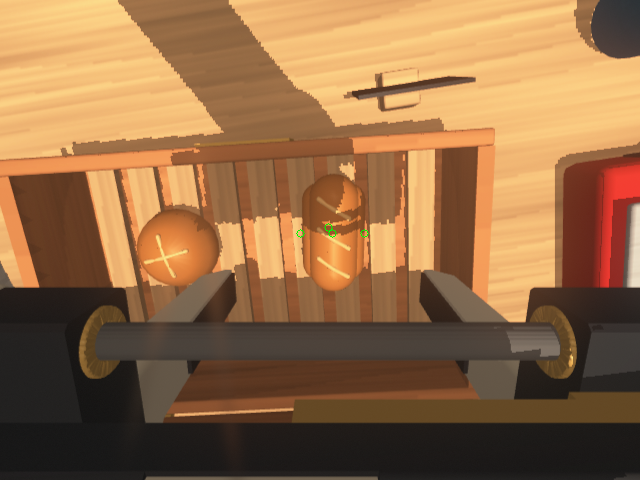

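The wrist view has the roll centred between the fingers at (334,231), aligned with them and clear of the bun and walls. Descending and gripping.

Emit:
{"op": "step_arm", "data": {"steps": [[0,[0.005,0.01,-0.2],0],[0,[0.005,0.01,-0.4],0],[0,[0.005,0.01,-0.55],0],[0,[0.005,0.01,-0.605],0],[0,[0.005,0.01,-0.605],0],[1,[0.005,0.01,-0.605],0],[1,[0.005,0.01,-0.605],0],[1,[0.005,0.01,-0.605],0],[1,[0.005,0.01,-0.605],0],[1,[0.005,0.01,-0.605],0],[1,[0.005,0.01,-0.605],0],[1,[0.005,0.01,-0.605],0]]}}

```text
time: 11.78
tcp_pos: [0.5729, 0.293, 0.0658]
tool_rot: [-0.464, 0.533, 0.458, 0.539]
ft_force: [0.5, -1.3, 2.9]
grip_width: 0.0557
```

Emit:
{"op": "step_arm", "data": {"steps": [[1,[0,0,0.1],0],[1,[0,0,0.25],0],[1,[0,0,0.45],0],[1,[0,0,0.65],0],[1,[-0.03,0,0.85],0],[1,[-0.06,0,0.98],0],[1,[-0.1,-0.1,0.98],0],[1,[-0.15,-0.3,0.98],0],[1,[-0.15,-0.5,0.98],0],[1,[-0.15,-0.7,0.98],0],[1,[-0.15,-0.9,0.98],0],[1,[-0.15,-1,0.98],0],[1,[-0.15,-1,0.98],0]]}}

```text
time: 13.4
tcp_pos: [0.5353, 0.0405, 0.3104]
tool_rot: [-0.463, 0.534, 0.457, 0.54]
ft_force: [1.2, 0.7, -0.6]
grip_width: 0.0554
```

Emit:
{"op": "step_arm", "data": {"steps": [[1,[0.05,-0.2,0],0],[1,[0.12,-0.4,0],0],[1,[0.12,-0.6,0],0],[1,[0.12,-0.75,-0.1],0],[1,[0.12,-0.75,-0.3],0],[1,[0.12,-0.75,-0.5],0],[1,[0.12,-0.75,-0.7],0],[1,[0.12,-0.75,-0.8],0],[1,[0.12,-0.75,-0.8],0]]}}

```text
time: 14.52
tcp_pos: [0.5645, -0.144, 0.108]
tool_rot: [-0.462, 0.534, 0.459, 0.539]
ft_force: [0.6, -0.1, 0.0]
grip_width: 0.0554
```

Run:
```python
from h import *
s=read_state();print(s['tcp_pos'],s['ft_force'],s['grip_width'])
im=cams.get_image("scene")[:,:,::-1]
cv2.imwrite("pics/s6.png",im)
```

```text
[ 0.56447516 -0.14400242  0.10798923] [ 0.56424431 -0.08862062  0.00799244] 0.05540424542716643
```

View pics/s6.png

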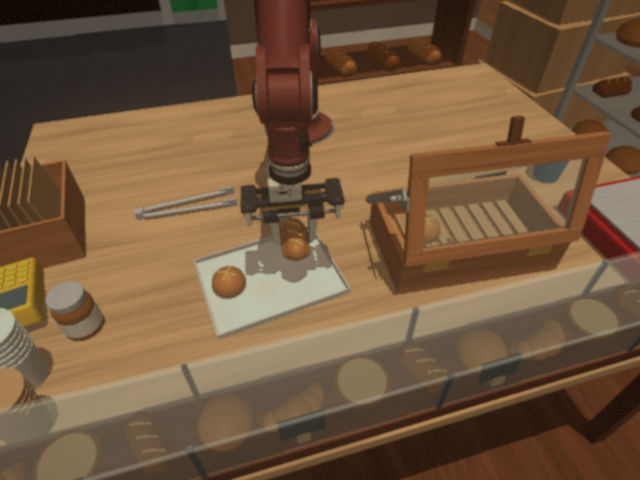

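The roll is held above the free half of the tray at (294,243), the bun is at (229,281), and the lid is still propped. Lowering it onto the tray.

Emit:
{"op": "step_arm", "data": {"steps": [[1,[0,0,-0.12],0],[1,[0,0,-0.2],0],[1,[0,0,-0.24],0],[1,[0,0,-0.26],0],[1,[0,0,-0.268],0],[1,[0,0,-0.268],0]]}}

```text
time: 15.32
tcp_pos: [0.5662, -0.1449, 0.0434]
tool_rot: [-0.463, 0.533, 0.458, 0.54]
ft_force: [1.0, 1.0, -0.7]
grip_width: 0.0553
```

Emit:
{"op": "step_arm", "data": {"steps": [[1,[0,0,-0.008],0],[1,[0,0,-0.014],0],[1,[0,0,-0.014],0],[1,[0,0,-0.014],0]]}}

```text
time: 15.82
tcp_pos: [0.5662, -0.1449, 0.0399]
tool_rot: [-0.463, 0.533, 0.458, 0.54]
ft_force: [0.9, 0.1, -0.3]
grip_width: 0.0554
```

Emit:
{"op": "step_arm", "data": {"steps": [[1,[0,0,-0.01],0],[1,[0,0,-0.01],0],[0.5,[0,0,-0.01],0],[0.3,[0,0,-0.01],0],[0.1,[0,0,-0.01],0],[0.1,[0,0,-0.01],0],[0.1,[0,0,-0.01],0],[0.1,[0,0,0.1],0],[0.1,[0,0,0.3],0],[0.1,[0,0,0.5],0],[0.1,[-0.3,0,0.7],0],[0.1,[-0.5,0,0.8],0],[0.1,[-0.6,0,0.8],0],[0.1,[-0.6,0,0.8],0]]}}

```text
time: 17.58
tcp_pos: [0.4134, -0.1453, 0.2409]
tool_rot: [-0.463, 0.534, 0.457, 0.54]
ft_force: [-0.1, 0.2, -0.8]
grip_width: 0.0834
```

Run:
```python
from h import *
s=read_state();print(s['tcp_pos'],s['ft_force'],s['grip_width'])
im=cams.get_image("scene")[:,:,::-1];t=cams.get_image("top")[:,:,::-1]
cv2.imwrite("pics/f.png",np.vstack([cv2.resize(im[130:340,180:620],(628,300)),cv2.resize(t[110:320,0:460],(628,287))]))
for q in("long_roll","tray_bun"):
    for d in nets.masks_of(q,"top")[:3]:
        c=np.argwhere(d['mask']).mean(0)[::-1];X=ray("top",c,.023)[:2]-[.5731,-.2063];k=.1272
        print(q,d['confidence'],c,np.round([np.cos(k)*X[0]+np.sin(k)*X[1],-np.sin(k)*X[0]+np.cos(k)*X[1]],3))
```

```text
[ 0.41341672 -0.14528496  0.24092518] [-0.09009441  0.16980266 -0.79184055] 0.08341196767572745
long_roll 0.94 [336.98556876 239.62733447] [0.009 0.063]
tray_bun 0.72 [411.85825243 240.66796117] [-0.009 -0.083]
```

View pics/f.png

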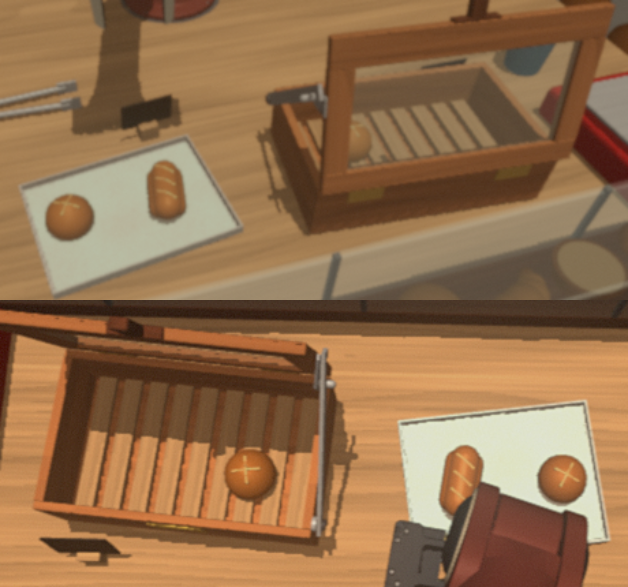

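The roll lies flat on the tray, clear of the bun and the rim. The lid is propped with the pin at the stay's end, both buns are in place, and the hand is free.

```bash
python3 -c "
from rig import finish_job;print(finish_job())"
```

```text
the job is handed in; nothing more can be done
None
```

I raised the lid by its pull to about 1.43 rad and eased it down onto the stay. It took about 10 N at the pull to push it further, so I judged it propped and let go. I then took the long roll from the bin, laid it on the tray's free +y half and backed the hand off. The job is handed in at about 18 s of the 72 s allowed.

- **Lid:** the last scene and top pictures show it still propped, with the pin at the notch end of the stay. I judged this by eye and by the earlier force. I did not measure the pin-to-notch distance.
- **Roll:** it measured about (0.009, 0.063) m in the tray's frame, and it looks flat and clear of the rim and the bun. I did not measure its tilt or height.
- **Buns:** the tray bun measured within about 4 mm of its start, which is within measurement error. The bin bun looks unmoved, but I did not remeasure it after taking out the roll.
- **Disagreements:** my fits of the bin and tray were off by up to 5–6 px in places. The wrist picture put the pull about 4 mm further in +y than the fit, which I corrected before gripping. At the roll grasp the hand stopped about 6 mm higher than commanded, but the grip held.

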